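# Clamp the fittings tray with its wing screw

### The arm

A 6-joint arm with a two-finger parallel gripper is mounted at the origin on the work surface. World frame = base frame: x ahead of the robot, y to its left, z up, the work surface at z = 0. Lengths are in m, angles in degrees, forces in N, time in s.
With the tool pointing down it reaches from about 0.325 to 0.925 m from the base axis. Payload 3.1 kg.
Tool frame: the origin (TCP) lies at the very end of the fingers, on their centre line; the grasp point (between the pads) lies 19 mm behind it; z points along the fingers, y is the line along which they close (so a half turn about z gives the same grasp; the last joint's range is limited). The gripper opens to 85 mm and grips with 20 to 120 N. Pads are 22 mm wide; open, the fingers measure 114 mm over their backs; the gripper's body (76 mm by 85 mm) begins 54 mm behind the grasp point. The pads swing forward as they close: fully open they stand 13 mm farther back than shut.
Start: joints at [69.259, 12.427, 92.441, -0, 75.132, -6.429], TCP at [0.154, 0.606, 0.231] pointing down, gripper open.
Joint ranges: [-157.48, 157.48], [-44.54, 120.13], [17.64, 146.25], [-64.5, 244.5], [7.68, 150.69], [-147.95, 147.95]. Speed limits (degrees/s): [159.86, 159.86, 180, 180, 180, 180].

### API

Orientations are given as a 3x3 rotation matrix whose columns are the frame's x, y, z axes.
In Python, from bench import bot gives the robot as it stands. The module is installed in compiled form; this text tells all that it offers.
- The arm moves only by the shell command python3 -m jog 'ROWS' [OPENING]. ROWS is JSON, a list of rows, each a list of 6 numbers: the shift along the tool's x, y, z in m, then the turn, a rotation vector about the tool's x, y, z in degrees. In form: [[dx, dy, dz, rx, ry, rz], ...]. A call has 1 to 20 rows; each row is the pose to reach, as a shift and turn from the pose commanded when the call began, along the tool's axes at that moment; what a row does not reach only later rows make up. A row lasts 1/10 s, in which the tool goes at most 50 mm and 8.59 degrees, less where a joint would pass 70% of its speed; a pose out of reach is approached as far as the arm can. A call with a gripper value outside its range is refused whole. OPENING is the closure, from 0 (fully open) to 1 (shut), set as the call begins (- or left out, the last holds). The fingers move at their own pace and stop on an object; the grip force is fixed at half the most. Time passes only in rows, so rows that repeat a pose let the fingers close. It gives the time, the measured TCP pose, the force, the opening and the grip force at its end, in the units of the state.
- bot.read_state(): the state, without advancing time (a new reading comes with each control period).
- bot.capture(name): name is "scene" or "top"; returns a dict with "image" (400x640x3 uint8, red, green, blue), "z_map" (400x640 float32, m along the optical axis (not along the pixel's ray), 0 where there is no reading), "vertical_fov" (degrees; the focal length in pixels is half the picture's height over the tangent of half this angle, whatever the lens; pixels are square), "cx", "cy" (the principal point, pixels), "R" (3x3) and "t" (3): a world point X has camera coordinates R X + t. Camera axes: x right, y down, z forward; pixel columns grow to the right and rows downward; lengths in m; the calibration is good to about 2 mm. A picture is of the moment at which its call begins.
- bot.hand_in(): hands the job in; it is judged then, once.
The state is a dict: "time": time; "qpos": joint angles; "joint_vel": joint speeds; "tau": joint torques, N m; "tcp_pos": TCP position; "tool_rot": TCP orientation; "wrist_force": force on the tool from outside, world axes, zero at the start; "torque": the same for the moment, N m; "finger_gap": finger opening in m; "grip_force": force on a finger pad.
Only numpy, scipy, OpenCV 4.12 (cv2) and the standard library are available. Lean on these libraries where they do the work, as an engineer would, in place of code of your own. Each camera call takes 0.05 s, during which the arm holds its last target. There are 200 camera calls.

### The job

In the open drawer, push the steel tray by its orange tab all the way towards the brass wing screw until it stops. Then run the wing screw home: push its wings round clockwise (seen from above) with gentle fingertip strokes, as many as it takes, until it stops firmly with the red wing tip over the red dot. Nothing is to be pinched or picked up, and the loose fittings and the things around the drawer stay where they are.

Things in the scene. Friction and masses are not known exactly. Their poses are not given: they have to be found in the camera images.
- drawer: Pulled-out grey steel garage drawer, fixed on the table: 300 (x) x 540 (y) x 60 mm high, a 72 mm high red front with bar handle on its -x side. Origin: centre of its underside, on the table; x points away from the red front, y along the tray's slide towards the wing screw and the loose fittings, z up (the drawer frame). A black ribbed rubber mat covers the floor, top 7 mm up.
- bracket (a point): Middle of the top edge, screw-side face, of the steel bracket's fixed upright plate on the +y side of the screw: 60 mm wide (x), 98 mm above the table, 42 mm from the screw axis. It stops a finger from circling the screw: strokes have room on the side towards the tray (-y). A flat clamp plate 44 (x) x 66 (y) mm, top 60 mm above the table, lies under the screw.
- red_dot (a point): Red dot, 7 mm across, on the clamp plate, 60 mm above the table, 19 mm from the screw axis, at -120 degrees in the drawer frame (from +x, counter-clockwise from above). The red wing lies over it when the screw is home.
- tray (a joint): Travel of the shallow steel tray on its ball-bearing slide along the drawer's +y, m: 0 = farthest from the screw, 0.120 = home, against a hard stop (its flat tongue is then under the clamp plate). Starts between 0 and 0.05. Friction about 1.5 N plus 6 N per m/s; it stays where it is left.
- tray_floor (a point): Centre of the tray's floor, 25 mm above the table, moves with the tray. The tray is 240 (x) x 140 (y) mm, walls 3 mm thick, rims 52 mm above the table. At home this point is at drawer frame (0, -60, 25) mm. A row of sockets in a black holder, tops 51 mm above the table, stands along the +x wall, 80 mm or more from the tray's middle line.
- tab (a point): Centre of the top edge of the tray's orange push tab, on its -y face (the one away from the screw), 80 mm above the table. The tab is an upright plate 60 mm wide (x), 6 mm thick, fixed in the middle of the tray floor; between it and the tray's -y wall are 64 mm of free floor for a finger. It moves with the tray.
- thumbscrew: Brass wing screw, axis vertical, at drawer frame (0, 50) mm. Origin on its axis under the hub, 63.5 mm above the table when slack; sinks 2.5 mm a turn. Does not turn with the wings. Hub 22 mm across at the foot, 16 above, 22 high. Loose: turns with about 0.05 Nm (2 N at 24 mm from the axis) and stays where it is left. More than 35 N of push or squeeze is rough.
- wings (a joint): Angle the wings have been turned clockwise seen from above, rad: 0 = slackest, 6.283 = fully home, a hard stop. Starts between 0.3 and 2.3, so 4.0 to 6.0 rad (under one turn) are left and the red tip comes to the red dot only once. The red wing's angle in the drawer frame (from +x, counter-clockwise from above) is -2.094 minus this value.
- red_wing (a point): Top of the red-tipped wing, 32 mm from the screw axis, 27 mm above the underside of the hub; turns with the wings. The two wings are opposite each other, upright, flat, 6 mm thick, from the hub out to 34 mm from the axis, 5 to 27 mm above the underside of the hub. The other wing is all brass.
- banjo: Brass banjo fitting, loose on the mat beyond the bracket: ring 28 mm across and 14 mm high with a 12 mm tube to 46 mm from its centre along x. Origin under the ring. Leave alone.
- pipe_cap: Chrome pipe cap, 38 mm across, 31 mm high, loose on the mat. Origin at the centre of its underside. Leave alone.
- spigot: Grey plastic spigot adapter, 40 mm across, 44 mm high, loose on the mat. Origin at the centre of its underside. Leave alone.
- thumb_nut: Knurled aluminium thumb nut, 28 mm across, 15 mm high, loose on the mat. Origin at the centre of its underside. Leave alone.
- olive: Copper compression ring, 26 mm across, 12 mm high, loose on the mat near the red front, level with the screw. Origin at the centre of its underside. Leave alone.
- driver: Screwdriver lying on the table on the drawer's +y side. Origin under its middle. Leave alone.
- jar: Lidded jar, 70 mm across, 85 mm high, on the table on the drawer's -y side. Origin at the centre of its underside. Leave alone.

How it is judged (in metres and radians):
On the way, in this order (a step that is already met when the one before it is completed fails the run):
1. the tray is pushed home against its stop (value of joint tray above 0.113 m), for 0.2 s.
2. the wing screw is run fully home with the tray still home (value of joint tray above 0.113 m and value of joint wings above 6.08 rad), for 0.2 s.
At the end, for the whole second after the job is handed in: The tray is home (within 7 mm of its stop) and the wing screw is run home (within 0.2 rad of its stop), both at rest (all of step 2 and velocity of joint wings between -0.1 and 0.1 rad/s and velocity of joint tray between -0.01 and 0.01 m/s); the robot touches nothing.
It fails at once if the screw is run down before the tray is home (value of joint wings above 3.2 rad and value of joint tray below 0.11 m).
It fails at once if the wing screw is pinched or pushed hard (over 35 N) (contact force between the fingers and thumbscrew above 35 N).
It fails at once if a loose fitting, the screwdriver or the jar is moved by more than 20 mm or lifted (distance of any of banjo, pipe_cap, spigot, thumb_nut, olive, driver, jar from where it was at the start of the episode above 0.02 m).
It also fails if it takes over 51 s, if anything falls off the work surface, if the arm or the gripper's body presses on something with over 40 N, if the wrist force passes 120 N, or if a joint passes its speed limit or range.

## Working session

There is one attempt and no reset: what is moved stays moved. The work goes in short steps, Python scripts to look and compute and a shell command to move; the robot and the scene stay as the last step left them, time stands still between calls to the robot, and variables do not carry over. Pictures are saved under pics/ and viewed, at most 10 in all, crops included, and the job is handed in when it is done.

```bash
mkdir -p pics
cat > h.py <<'E'
import numpy as np, cv2
from bench import bot
def cap(n):
    c=bot.capture(n); c['f']=200/np.tan(np.radians(c['vertical_fov'])/2); c['R']=np.array(c['R']); c['t']=np.array(c['t']); return c
def ray(c,u,v,z):
    d=c['R'].T@np.array([(u-c['cx'])/c['f'],(v-c['cy'])/c['f'],1]); o=-c['R'].T@c['t']
    return o+d*(z-o[2])/d[2]
def pts(c):
    v,u=np.mgrid[0:400,0:640]; Z=c['z_map']
    P=np.stack([(u-c['cx'])/c['f']*Z,(v-c['cy'])/c['f']*Z,Z],-1)
    return (P-c['t'])@c['R']
def save(c,n): cv2.imwrite('pics/'+n,c['image'][:,:,::-1])
E
python3 - <<'E'
from h import *
for n in('top','scene'):
    c=cap(n); save(c,n+'1.png'); print(n,c['f'],-c['R'].T@c['t'],c['R'][2])
s=bot.read_state(); print(s['time'],s['tcp_pos'],s['tool_rot'],s['finger_gap'],s['wrist_force'])
E
```

```text
top 435.64757267803304 [0.45004025 0.02090589 1.43152787] [ 0.07609364 -0.00486517 -0.99708881]
scene 364.2987706415028 [1.08428322 0.40594241 0.8219302 ] [-0.51202188 -0.41731523 -0.75078731]
0.1 [0.15421408 0.60489176 0.23006884] [[-9.68957030e-01  2.47227831e-01 -8.20734737e-04]
 [ 2.47229041e-01  9.68954782e-01 -2.10538287e-03]
 [ 2.74745607e-04 -2.24293499e-03 -9.99997447e-01]] 0.0855051789545298 [-0.33154019  0.18902304 -0.03754165]
```

View pics/top1.png

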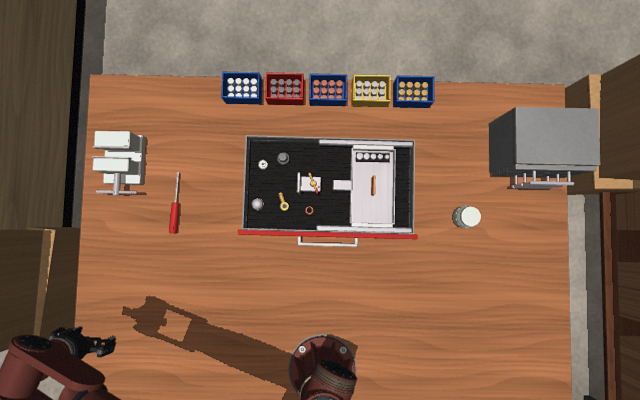

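View pics/scene1.png

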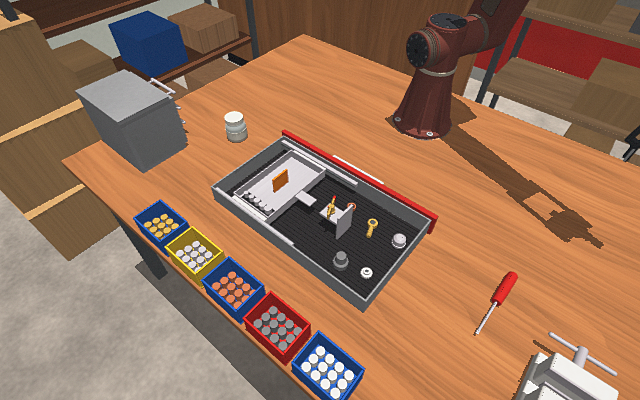

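The top view shows the tray at (372,187) with its tab at (373,186), the screw at about (313,183) and the bracket plate at (299,183). Up in the picture is +x and left is +y.

Run:
```python
from h import *
c=cap('top'); P=pts(c); hsv=cv2.cvtColor(c['image'],cv2.COLOR_RGB2HSV)
H,S,V=[hsv[...,i].astype(int) for i in range(3)]
# drawer outline: dark/grey area via height 0.055-0.065 rim
b=np.zeros((400,640),bool); b[125:250,235:425]=1
rim=b&(P[...,2]>.052)&(P[...,2]<.066)
Q=P[rim][:,:2]; 
red=b&((H<5)|(H>175))&(S>150)&(P[...,2]>.06)
R=P[red][:,:2]; vx,vy,x0,y0=cv2.fitLine(R.astype(np.float32),cv2.DIST_HUBER,0,.001,.001).ravel(); print('red front dir',np.degrees(np.arctan2(vy,vx)),R.mean(0),R[:,1].min(),R[:,1].max())
rr=cv2.minAreaRect((Q*1000).astype(np.float32)); print('rim rect',rr)
org=b&(abs(H-13)<8)&(S>150)&(P[...,2]>.03)
n,l,st,ce=cv2.connectedComponentsWithStats(org.astype(np.uint8))
for i in range(1,n):
    if st[i,4]>8: m=l==i; print(st[i],ce[i],P[m].mean(0),P[m].max(0),P[m].min(0))
w=c['image'][165:205,285:335]; cv2.imwrite('pics/a.png',cv2.resize(w[:,:,::-1],None,fx=8,fy=8,interpolation=cv2.INTER_CUBIC))
s=cap('scene'); cv2.imwrite('pics/b.png',cv2.resize(s['image'][185:245,300:370][:,:,::-1],None,fx=8,fy=8,interpolation=cv2.INTER_CUBIC))
a=cv2.imread('pics/a.png'); bb=cv2.imread('pics/b.png'); o=np.zeros((480,960,3),np.uint8); o[:320,:400]=a;o[:480,400:]=bb; cv2.imwrite('pics/ab.png',cv2.resize(o,(800,400)))
```

```text
red front dir 89.77352 [ 0.43249618 -0.01053728] -0.28997718987523746 0.2676301609622745
rim rect ((568.6806640625, -12.07745361328125), (542.25830078125, 344.65875244140625), 89.72749328613281)
[372 176   3  19  40] [372.675 185.025] [ 0.58793454 -0.14968579  0.070058  ] [ 0.61558478 -0.14823046  0.0829562 ] [ 0.55949959 -0.15285623  0.052176  ]
```

View pics/ab.png

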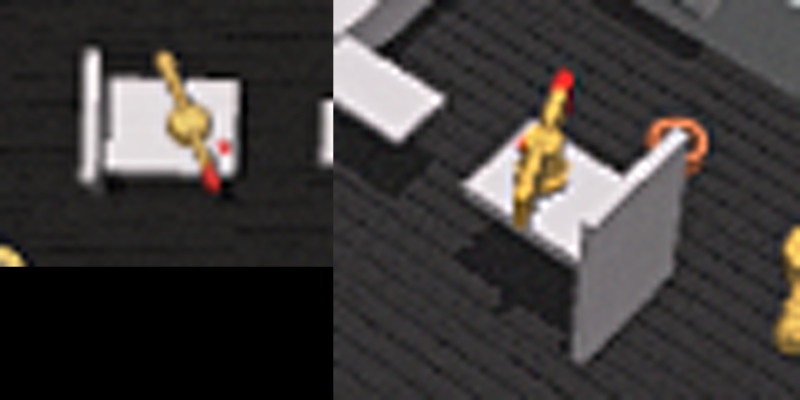

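Drawer frame ≈ world axes (yaw ≈ -0.25°), centre near (0.59, -0.012). The tray is at about 0.04. The red wing is at about -160°, so wings ≈ 0.7. I'll move over the tray behind the tab, with fingers shut and the yaw squared.

```bash
python3 -m jog '[[-0.05,-0.053,0,0,0,-7],[-0.6135,-0.654,0,0,0,-14.3],[-0.6135,-0.654,0,0,0,-14.3],[-0.6135,-0.654,0,0,0,-14.3],[-0.6135,-0.654,0,0,0,-14.3],[-0.6135,-0.654,0,0,0,-14.3],[-0.6135,-0.654,0,0,0,-14.3],[-0.6135,-0.654,0,0,0,-14.3],[-0.6135,-0.654,0,0,0,-14.3],[-0.6135,-0.654,0,0,0,-14.3],[-0.6135,-0.654,0,0,0,-14.3],[-0.6135,-0.654,0,0,0,-14.3],[-0.6135,-0.654,0,0,0,-14.3],[-0.6135,-0.654,0,0,0,-14.3],[-0.6135,-0.654,0,0,0,-14.3],[-0.6135,-0.654,0,0,0,-14.3],[-0.6135,-0.654,0,0,0,-14.3],[-0.6135,-0.654,0,0,0,-14.3],[-0.6135,-0.654,0,0,0,-14.3],[-0.6135,-0.654,0,0,0,-14.3]]' 1
python3 - <<'E'
from h import *
c=cap('scene'); save(c,'s2.png'); c2=cap('top'); P=pts(c2)
# hub/screw and bracket by height around screw in top view
b=np.zeros((400,640),bool); b[165:205,285:335]=1
m=b&(P[...,2]>.088); q=P[m]; print('bracket/high',np.c_[q,np.argwhere(m)[:,::-1]][::3].round(3)[:40])
h=cv2.cvtColor(c2['image'],cv2.COLOR_RGB2HSV); br=b&(h[...,1]>110)&(P[...,2]>.063); q=P[br]; print('wing',q.mean(0),ray(c2,313.5,183.3,.085),ray(c2,316.65,192,.088),ray(c2,309.4,174,.088))
print(bot.read_state()['qpos'],bot.read_state()['tool_rot'])
E
```

```text
time: 2.2
tcp_pos: [0.587, -0.1805, 0.2304]
tool_rot: [[-1.0, 0.002, -0.002], [0.002, 1.0, 0.001], [0.002, 0.001, -1.0]]
wrist_force: [-0.5, -0.3, 0.1]
finger_gap: -0.0001
grip_force: 0.0
bracket/high [[4.500e-01 2.100e-02 1.432e+00 3.140e+02 1.670e+02]
 [6.180e-01 8.400e-02 9.600e-02 2.980e+02 1.730e+02]
 [6.140e-01 8.400e-02 1.020e-01 2.980e+02 1.740e+02]
 [6.160e-01 4.800e-02 9.000e-02 3.100e+02 1.740e+02]
 [6.110e-01 8.100e-02 1.040e-01 2.990e+02 1.750e+02]
 [6.130e-01 4.400e-02 9.500e-02 3.110e+02 1.750e+02]
 [6.100e-01 4.400e-02 9.300e-02 3.110e+02 1.760e+02]
 [6.070e-01 4.700e-02 9.300e-02 3.100e+02 1.770e+02]
 [6.020e-01 8.100e-02 1.020e-01 2.990e+02 1.780e+02]
 [5.990e-01 8.400e-02 1.020e-01 2.980e+02 1.790e+02]
 [6.010e-01 4.100e-02 8.900e-02 3.120e+02 1.790e+02]
 [5.970e-01 4.100e-02 9.500e-02 3.120e+02 1.800e+02]
 [5.930e-01 8.100e-02 9.600e-02 2.990e+02 1.810e+02]
 [5.900e-01 8.100e-02 9.400e-02 2.990e+02 1.820e+02]
 [5.870e-01 8.100e-02 9.500e-02 2.990e+02 1.830e+02]
 [5.890e-01 3.500e-02 9.000e-02 3.140e+02 1.830e+02]
 [5.830e-01 8.000e-02 1.030e-01 2.990e+02 1.840e+02
[... 283 characters left out ...]
0e-02 9.000e-02 3.160e+02 1.880e+02]
 [5.700e-01 2.800e-02 9.100e-02 3.160e+02 1.890e+02]
 [5.670e-01 3.100e-02 9.200e-02 3.150e+02 1.900e+02]
 [5.620e-01 8.300e-02 1.000e-01 2.980e+02 1.910e+02]
 [5.640e-01 2.500e-02 9.100e-02 3.170e+02 1.910e+02]
 [4.500e-01 2.100e-02 1.432e+00 3.030e+02 2.040e+02]]
wing [0.58921632 0.0384683  0.08696846] [0.58803288 0.03612371 0.085     ] [0.56087795 0.0257782  0.088     ] [0.61646559 0.04941985 0.088     ]
[-2.35108050e+01  1.10882678e+01  9.40708479e+01  2.68124646e-02
  7.49298954e+01 -1.13532464e+02] [[-9.99999193e-01 -2.55359540e-04 -1.24428260e-03]
 [-2.56646300e-04  9.99999432e-01  1.03408839e-03]
 [ 1.24401783e-03  1.03440690e-03 -9.99998691e-01]]
```

View pics/s2.png

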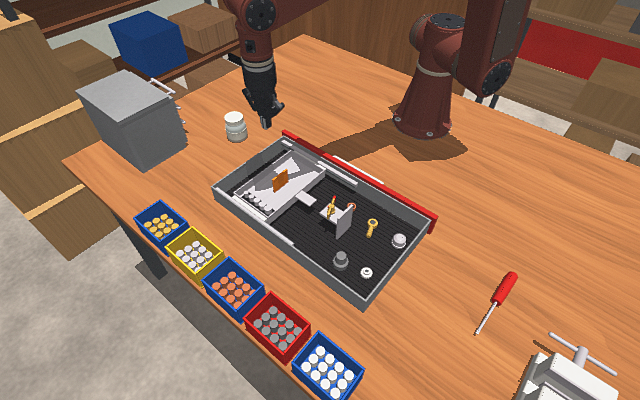

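The gripper hangs clear above the tray by the tab (gripper tip near (265,125) in the picture). Screw axis ≈ (0.588, 0.037) and the tab face should go from -0.153 to about -0.076. Now down, then push.

```bash
python3 -m jog '[[0,0,0.05,0,0,0],[0,0,0.1,0,0,0],[0,0,0.145,0,0,0],[0,0,0.175,0,0,0],[0,0,0.185,0,0,0],[0,0,0.185,0,0,0],[0,0.005,0.185,0,0,0],[0,0.01,0.185,0,0,0],[0,0.018,0.185,0,0,0],[0,0.026,0.185,0,0,0],[0,0.034,0.185,0,0,0],[0,0.042,0.185,0,0,0],[0,0.05,0.185,0,0,0],[0,0.058,0.185,0,0,0],[0,0.066,0.185,0,0,0],[0,0.074,0.185,0,0,0],[0,0.078,0.185,0,0,0],[0,0.081,0.185,0,0,0],[0,0.084,0.185,0,0,0],[0,0.084,0.185,0,0,0]]'
python3 -m jog '[[0,0.002,0,0,0,0],[0,0.003,0,0,0,0],[0,0.004,0,0,0,0],[0,0.004,0,0,0,0]]'
```

```text
time: 4.3
tcp_pos: [0.5866, -0.095, 0.0459]
tool_rot: [[-1.0, 0.0, -0.002], [0.0, 1.0, 0.001], [0.002, 0.001, -1.0]]
wrist_force: [-0.0, -0.2, -0.9]
finger_gap: 0.0
grip_force: 0.0
time: 4.7
tcp_pos: [0.5867, -0.0916, 0.0459]
tool_rot: [[-1.0, 0.0, -0.001], [0.0, 1.0, 0.0], [0.001, 0.0, -1.0]]
wrist_force: [-0.3, -0.8, -0.5]
finger_gap: 0.0001
grip_force: 0.5
```

```bash
python3 -m jog '[[0,0.002,0,0,0,0],[0,0.004,0,0,0,0],[0,0.005,0,0,0,0]]' | sed -n '2p;4p'
python3 - <<'E'
from h import *
c=cap('top');h=cv2.cvtColor(c['image'],cv2.COLOR_RGB2HSV);P=pts(c)
b=np.zeros((400,640),bool); b[165:205,320:385]=1
m=b&(abs(h[...,0].astype(int)-13)<8)&(h[...,1]>150); print('tab',P[m].mean(0) if m.any() else None, m.sum())
cv2.imwrite('pics/t3.png',cv2.resize(c['image'][130:250,235:425][:,:,::-1],None,fx=4,fy=4,interpolation=cv2.INTER_CUBIC))
E
```

```text
tcp_pos: [0.5871, -0.0866, 0.0462]
wrist_force: [-1.2, -3.7, -1.4]
tab [ 0.55668292 -0.07613531  0.14952849] 14
```

View pics/t3.png

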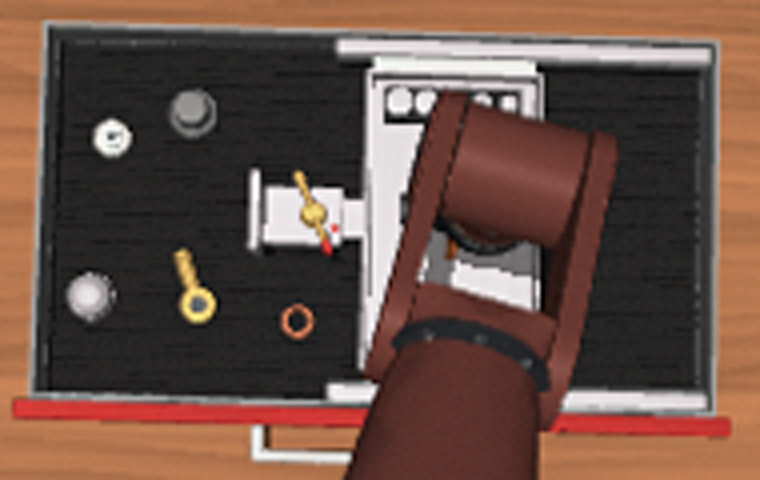

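The tray's leading edge is at (365,220) in the crop, close to the clamp plate. I'll keep pushing until the force rises.

```bash
for i in 1; do python3 -m jog '[[0,0.002,0,0,0,0],[0,0.004,0,0,0,0],[0,0.004,0,0,0,0]]' | sed -n '2p;4p'; done; python3 -m jog '[[0,0.002,0,0,0,0],[0,0.004,0,0,0,0],[0,0.004,0,0,0,0]]' | sed -n '2p;4p'
```

```text
tcp_pos: [0.5872, -0.0866, 0.0463]
wrist_force: [-2.9, -12.7, -2.0]
tcp_pos: [0.5873, -0.0866, 0.0465]
wrist_force: [-3.0, -22.6, -3.6]
```

The tray is home: the TCP has stopped moving and the force has risen to 22 N. Back off, lift, go over to the stroke-1 start at axis + (-24,-36) mm and lower to z = 0.074.

```bash
python3 -m jog '[[0,-0.012,0,0,0,0],[0,-0.022,0,0,0,0],[0,-0.022,-0.03,0,0,0],[0,-0.022,-0.07,0,0,0],[0,-0.022,-0.11,0,0,0],[0.005,0,-0.12,0,0,0],[0.015,0.04,-0.12,0,0,0],[0.023,0.075,-0.12,0,0,0],[0.023,0.079,-0.12,0,0,0],[0.023,0.079,-0.09,0,0,0],[0.023,0.079,-0.05,0,0,0],[0.023,0.079,-0.028,0,0,0],[0.023,0.079,-0.028,0,0,0],[0.023,0.079,-0.028,0,0,0]]'
python3 - <<'E'
from h import *
c=cap('scene'); cv2.imwrite('pics/s4.png',cv2.resize(c['image'][130:270,220:420][:,:,::-1],None,fx=4,fy=4,interpolation=cv2.INTER_CUBIC))
h=cv2.cvtColor(c['image'],cv2.COLOR_RGB2HSV).astype(int);b=np.zeros((400,640),bool); b[190:225,320:350]=1
m=b&((h[...,0]<5)|(h[...,0]>175))&(h[...,1]>150); v,u=np.argwhere(m).mean(0); print(m.sum(),u,v,ray(c,u,v,.086))
E
```

```text
time: 7.05
tcp_pos: [0.5647, 0.0001, 0.0744]
tool_rot: [[-1.0, 0.0, -0.0], [0.0, 1.0, 0.0], [0.0, 0.0, -1.0]]
wrist_force: [-0.1, 1.0, 0.8]
finger_gap: 0.0001
grip_force: 0.0
9 334.55555555555554 197.88888888888889 [0.5646377 0.0316211 0.086    ]
```

View pics/s4.png

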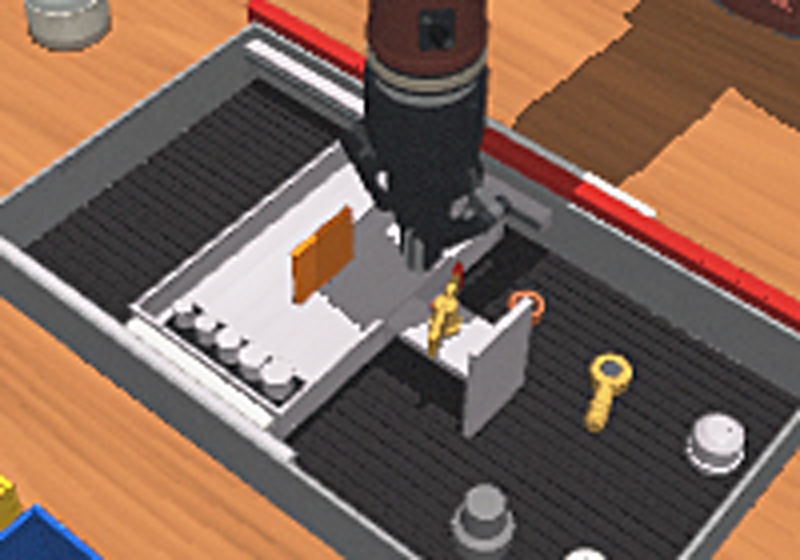

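The finger stands at about (420,255) in the crop, on the -y side of the red wing tip (458,268). The tray is home and the knuckles are well above the bracket. Stroke 1 pushes the red wing a little past -180°.

```bash
python3 -m jog '[[0,0.003,0,0,0,0],[0.001,0.006,0,0,0,0],[0.001,0.009,0,0,0,0],[0.002,0.012,0,0,0,0],[0.003,0.015,0,0,0,0],[0.004,0.018,0,0,0,0],[0.005,0.021,0,0,0,0],[0.006,0.024,0,0,0,0],[0.007,0.027,0,0,0,0],[0.007,0.027,0,0,0,0]]' | sed -n '1,2p;4p'
python3 - <<'E'
from h import *
c=cap('scene')
h=cv2.cvtColor(c['image'],cv2.COLOR_RGB2HSV).astype(int);b=np.zeros((400,640),bool); b[190:225,320:350]=1
m=b&((h[...,0]<5)|(h[...,0]>175))&(h[...,1]>150); print(m.sum()); 
if m.any(): v,u=np.argwhere(m).mean(0); print(u,v,ray(c,u,v,.086))
b[:]=0;b[185:235,310:352]=1
m=b&(abs(h[...,0]-22)<6)&(h[...,1]>100); P=pts(c)[m]; P=P[P[:,2]>.07]; p=P[:,:2]-[.588,.037]; print(len(p)); p=p[(np.hypot(*p.T)<.038)]; print((1000*p[np.argsort(-p[:,0])][::6]).round())
E
```

```text
time: 8.1
tcp_pos: [0.557, 0.0276, 0.0742]
wrist_force: [0.5, -1.8, 0.9]
16
339.375 200.875 [0.56467292 0.04793177 0.086     ]
109
[[ 37.   1.]
 [ 34.   2.]
 [ 31.  -0.]
 [ 29.   1.]
 [ 26.   2.]
 [ 23.   2.]
 [ 20.  -0.]
 [ 15.   4.]
 [ 12.   4.]
 [  9.   5.]
 [  7.  10.]
 [  4.  12.]
 [  2.  10.]
 [  0.  11.]
 [ -3.   5.]
 [ -7.   9.]
 [-11.   9.]
 [-15.  10.]]
```

The wings now lie at brass ≈ -10°, red ≈ 170°. Next, over the top to the +x side, behind the brass wing.

```bash
python3 -m jog '[[-0.003,-0.015,0,0,0,0],[-0.003,-0.015,-0.03,0,0,0],[-0.003,-0.015,-0.055,0,0,0],[-0.02,-0.01,-0.055,0,0,0],[-0.05,0.015,-0.055,0,0,0],[-0.068,0.03,-0.055,0,0,0],[-0.068,0.03,-0.055,0,0,0],[-0.068,0.03,-0.03,0,0,0],[-0.068,0.03,0,0,0,0],[-0.068,0.03,0,0,0,0]]' | sed -n '1,2p;4p'
python3 - <<'E'
from h import *
s=bot.read_state(); C0=np.array(s['tcp_pos'][:2])
A=np.array([.589,.039]);a,b=.011,.0145
for th in range(-10,-196,-12):
    t=np.radians(th); r=np.array([np.cos(t),np.sin(t)]); m=np.array([-r[1],r[0]])
    C=A+.027*r+(.003+a*abs(m[0])+b*abs(m[1]))*m; d=(C-C0)
    print(th,[round(-d[0],3),round(d[1],3)])
c=cap('scene'); cv2.imwrite('pics/s5.png',cv2.resize(c['image'][150:250,270:400][:,:,::-1],None,fx=5,fy=5,interpolation=cv2.INTER_CUBIC))
E
```

```text
time: 9.15
tcp_pos: [0.6198, 0.0563, 0.0688]
wrist_force: [-1.0, 0.1, -0.6]
-10 [np.float64(0.001), np.float64(-0.003)]
-22 [np.float64(-0.002), np.float64(-0.008)]
-34 [np.float64(-0.003), np.float64(-0.015)]
-46 [np.float64(-0.003), np.float64(-0.022)]
-58 [np.float64(-0.0), np.float64(-0.03)]
-70 [np.float64(0.004), np.float64(-0.036)]
-82 [np.float64(0.011), np.float64(-0.042)]
-94 [np.float64(0.018), np.float64(-0.045)]
-106 [np.float64(0.021), np.float64(-0.048)]
-118 [np.float64(0.026), np.float64(-0.05)]
-130 [np.float64(0.032), np.float64(-0.051)]
-142 [np.float64(0.039), np.float64(-0.051)]
-154 [np.float64(0.046), np.float64(-0.048)]
-166 [np.float64(0.052), np.float64(-0.043)]
-178 [np.float64(0.057), np.float64(-0.036)]
-190 [np.float64(0.061), np.float64(-0.031)]
```

View pics/s5.png

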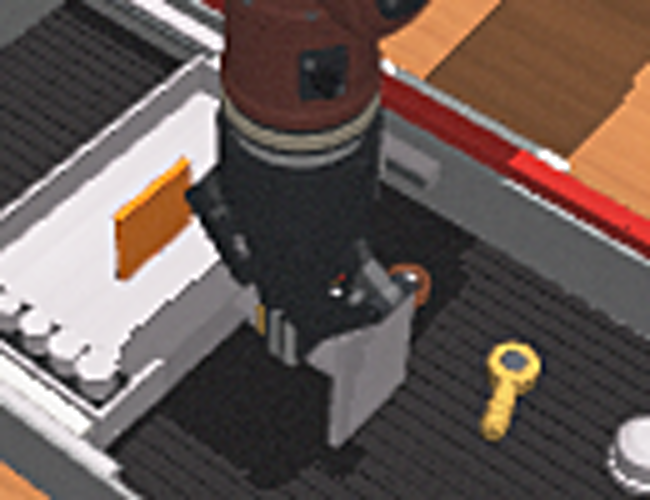

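The finger is down on the +x side near (285,345), with the brass wing just visible at (262,318). The knuckle is near the bracket's top edge, so I'll settle and read before stroking.

```bash
python3 -m jog '[[0,0,0,0,0,0],[0,0,0,0,0,0],[0,0,0,0,0,0]]' | sed -n '1,4p'
```

```text
time: 9.5
tcp_pos: [0.6267, 0.057, 0.0763]
tool_rot: [[-1.0, 0.0, 0.003], [0.0, 1.0, -0.0], [-0.003, -0.0, -1.0]]
wrist_force: [-0.5, -0.0, 0.3]
```

```bash
python3 -m jog '[[0.004,-0.002,0,0,0,0],[0.007,-0.004,0,0,0,0],[0.006,-0.006,0,0,0,0],[0.004,-0.009,0,0,0,0],[0.003,-0.012,0,0,0,0],[0.003,-0.016,0,0,0,0],[0.003,-0.019,0,0,0,0],[0.003,-0.023,0,0,0,0],[0.004,-0.027,0,0,0,0],[0.006,-0.031,0,0,0,0],[0.008,-0.034,0,0,0,0],[0.010,-0.037,0,0,0,0],[0.013,-0.040,0,0,0,0],[0.017,-0.043,0,0,0,0],[0.020,-0.045,0,0,0,0],[0.024,-0.047,0,0,0,0],[0.024,-0.047,0,0,0,0]]' | sed -n '1,2p;4p'
cat > wing.py <<'E'
from h import *
import sys
A=np.array([.589,.039])
for n,box in(('scene',(180,240,305,355)),('top',(165,205,295,335))):
    c=cap(n); h=cv2.cvtColor(c['image'],cv2.COLOR_RGB2HSV).astype(int); b=np.zeros((400,640),bool); b[box[0]:box[1],box[2]:box[3]]=1
    P=pts(c); near=b&(np.hypot(P[...,0]-A[0],P[...,1]-A[1])<.042)&(P[...,2]>.07)&(P[...,2]<.1)&(h[...,1]>100)
    red=near&((h[...,0]<5)|(h[...,0]>175)); br=near&(abs(h[...,0]-22)<7)
    for k,m in(('red',red),('brass',br)):
        p=P[m]
        if len(p)>3:
            q=p.mean(0); out=[n,k,len(p),(q*1000).round(1),'ang',round(np.degrees(np.arctan2(q[1]-A[1],q[0]-A[0])))]
            if len(p)>12:
                vx,vy,x0,y0=cv2.fitLine((p[:,:2]).astype(np.float32),cv2.DIST_HUBER,0,.001,.001).ravel(); out+=['dir',round(float(np.degrees(np.arctan2(vy,vx))))]
            print(*out)
    if len(sys.argv)>1: cv2.imwrite(f'pics/{sys.argv[1]}_{n}.png',cv2.resize(c['image'][box[0]-20:box[1]+20,box[2]-20:box[3]+20][:,:,::-1],None,fx=6,fy=6,interpolation=cv2.INTER_CUBIC))
E
python3 wing.py w1
```

```text
time: 11.2
tcp_pos: [0.6009, 0.0097, 0.0745]
wrist_force: [1.3, -0.5, 0.3]
scene red 20 [593.8  68.1  82.2] ang 81 dir 90
scene brass 84 [593.   40.7  80.5] ang 23 dir 88
top brass 28 [588.4  44.   84.4] ang 97 dir 79
```

Half way (red at ~90°, brass at ~-90°). Second half of the stroke.

```bash
python3 -m jog '[[0.002,-0.001,0,0,0,0],[0.003,-0.002,0,0,0,0],[0.006,-0.003,0,0,0,0],[0.008,-0.004,0,0,0,0],[0.011,-0.005,0,0,0,0],[0.014,-0.005,0,0,0,0],[0.018,-0.005,0,0,0,0],[0.021,-0.005,0,0,0,0],[0.025,-0.004,0,0,0,0],[0.028,-0.002,0,0,0,0],[0.031,0.000,0,0,0,0],[0.034,0.003,0,0,0,0],[0.037,0.006,0,0,0,0],[0.039,0.010,0,0,0,0],[0.041,0.013,0,0,0,0],[0.043,0.015,0,0,0,0],[0.043,0.015,0,0,0,0]]' | sed -n '1,2p;4p'
python3 wing.py
```

```text
time: 13.0
tcp_pos: [0.5577, 0.0256, 0.0741]
wrist_force: [0.3, -1.2, 0.5]
scene red 23 [620.5  39.4  81.7] ang 1 dir 7
scene brass 96 [584.7  42.9  81.6] ang 138 dir -3
```

Red is now at about 0°. I'll nudge a bit further and then transfer again, descending outside the wing reach.

```bash
python3 -m jog '[[0.001,0.002,0,0,0,0],[0.001,0.004,0,0,0,0],[0.001,0.005,0,0,0,0],[-0.003,-0.012,0,0,0,0],[-0.003,-0.015,-0.03,0,0,0],[-0.003,-0.015,-0.055,0,0,0],[-0.02,-0.01,-0.055,0,0,0],[-0.05,0.015,-0.055,0,0,0],[-0.08,0.032,-0.055,0,0,0],[-0.08,0.032,-0.055,0,0,0],[-0.08,0.032,-0.03,0,0,0],[-0.08,0.032,0,0,0,0],[-0.08,0.032,0,0,0,0],[-0.08,0.032,0,0,0,0],[-0.08,0.032,0,0,0,0]]' | sed -n '1,2p;4p'
python3 wing.py w2
```

```text
time: 14.6
tcp_pos: [0.6393, 0.0567, 0.076]
wrist_force: [0.7, 0.6, 0.6]
scene brass 14 [578.3  49.1  78. ] ang 136 dir -5
top red 8 [618.3  30.5  88.8] ang -16
top brass 27 [594.2  36.8  85.6] ang -23 dir -12
```

View pics/w2_top.png

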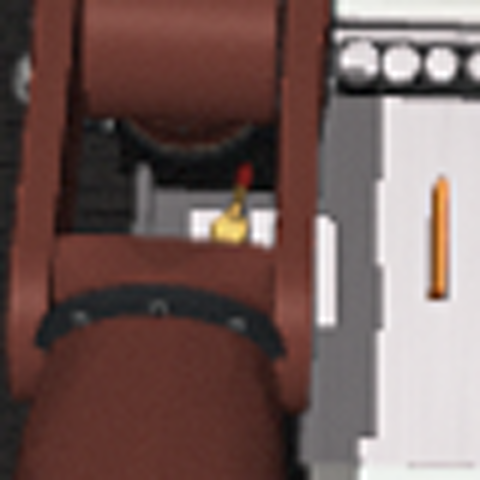

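Red at about (243,175), angle ≈ -13°, with the finger clear on its +y/+x side. Stroke 3 to about -90°.

```bash
python3 -m jog '[[0.008,0,0,0,0,0],[0.016,0,0,0,0,0],[0.020,-0.004,0,0,0,0],[0.018,-0.006,0,0,0,0],[0.017,-0.009,0,0,0,0],[0.016,-0.012,0,0,0,0],[0.016,-0.016,0,0,0,0],[0.016,-0.019,0,0,0,0],[0.016,-0.023,0,0,0,0],[0.017,-0.027,0,0,0,0],[0.019,-0.031,0,0,0,0],[0.021,-0.034,0,0,0,0],[0.023,-0.037,0,0,0,0],[0.026,-0.040,0,0,0,0],[0.030,-0.043,0,0,0,0],[0.033,-0.045,0,0,0,0],[0.037,-0.047,0,0,0,0],[0.037,-0.047,0,0,0,0],[0.037,-0.047,0,0,0,0]]' | sed -n '1,2p;4p'
python3 wing.py
```

```text
time: 16.6
tcp_pos: [0.6009, 0.0098, 0.0743]
wrist_force: [-0.5, 0.5, -1.0]
scene brass 101 [593.   46.4  80.4] ang 62 dir 86
top brass 24 [589.   45.6  84.4] ang 90 dir 75
```

```bash
python3 -m jog '[[0.001,-0.001,0,0,0,0],[0.002,-0.001,0,0,0,0],[0.003,-0.002,0,0,0,0],[0.004,-0.002,0,0,0,0],[0.005,-0.003,0,0,0,0],[0.005,-0.003,0,0,0,0]]' | sed -n '1,2p;4p'
python3 -m jog '[[0.001,0,0,0,0,0],[0.002,-0.001,0,0,0,0],[0.003,-0.001,0,0,0,0],[0.003,-0.001,0,0,0,0]]' | sed -n '1,2p;4p'
python3 wing.py
```

```text
time: 17.3
tcp_pos: [0.5963, 0.0071, 0.0744]
wrist_force: [1.4, 0.8, -0.5]
time: 17.7
tcp_pos: [0.5931, 0.0061, 0.0743]
wrist_force: [1.8, 0.7, 1.3]
scene brass 90 [594.2  45.5  81.1] ang 51 dir 72
top brass 6 [584.4  39.2  83.3] ang 178
```

```bash
python3 -m jog '[[0.001,0,0,0,0,0],[0.002,0,0,0,0,0],[0.003,-0.001,0,0,0,0],[0.003,-0.001,0,0,0,0]]' | sed -n '1,2p;4p'
python3 -m jog '[[0.001,0,0,0,0,0],[0.002,0,0,0,0,0],[0.002,0,0,0,0,0]]' | sed -n '1,2p;4p'
python3 wing.py
```

```text
time: 18.2
tcp_pos: [0.5901, 0.0051, 0.0742]
wrist_force: [1.2, 0.6, 0.5]
time: 18.5
tcp_pos: [0.5881, 0.0052, 0.0742]
wrist_force: [1.2, 0.3, -0.1]
scene red 4 [583.6  16.8  80. ] ang -104
scene brass 86 [595.2  45.7  80.7] ang 47 dir 63
```

```bash
python3 -m jog '[[0.001,0,0,0,0,0],[0.002,0,0,0,0,0],[0.002,0,0,0,0,0]]' | sed -n '1,2p;4p'
python3 -m jog '[[0.001,0,0,0,0,0],[0.002,0,0,0,0,0],[0.002,0,0,0,0,0]]' | sed -n '1,2p;4p'
```

```text
time: 18.9
tcp_pos: [0.5862, 0.0052, 0.0743]
wrist_force: [2.6, 0.1, 0.3]
time: 19.2
tcp_pos: [0.5855, 0.0051, 0.0747]
wrist_force: [4.5, -0.6, -1.5]
```

Force is starting to build. A little further to confirm the firm stop.

```bash
python3 -m jog '[[0.001,0,0,0,0,0],[0.002,0,0,0,0,0],[0.002,0,0,0,0,0]]' | sed -n '1,2p;4p'
python3 -m jog '[[0.001,0,0,0,0,0],[0.002,0,0,0,0,0],[0.002,0,0,0,0,0]]' | sed -n '1,2p;4p'
python3 wing.py
```

```text
time: 19.5
tcp_pos: [0.5851, 0.0049, 0.0751]
wrist_force: [7.9, 0.1, -3.8]
time: 19.8
tcp_pos: [0.5845, 0.0046, 0.0756]
wrist_force: [10.0, -0.9, -4.9]
scene red 4 [579.   17.2  86.5] ang -115
scene brass 76 [595.6  45.7  81.5] ang 45 dir 59
```

Firm stop at 10 N. Back away sideways, lift clear and verify.

```bash
python3 -m jog '[[-0.008,-0.002,0,0,0,0],[-0.018,-0.008,0,0,0,0],[-0.022,-0.012,0,0,0,0],[-0.022,-0.012,-0.03,0,0,0],[-0.022,-0.012,-0.07,0,0,0],[-0.022,-0.05,-0.11,0,0,0],[-0.022,-0.1,-0.14,0,0,0],[-0.022,-0.15,-0.16,0,0,0],[-0.022,-0.2,-0.17,0,0,0],[-0.022,-0.24,-0.17,0,0,0],[-0.022,-0.24,-0.17,0,0,0],[-0.022,-0.24,-0.17,0,0,0],[-0.022,-0.24,-0.17,0,0,0]]' | sed -n '1,2p;4p'
python3 wing.py w3
python3 - <<'E'
import cv2,numpy as np
a=cv2.imread('pics/w3_top.png');b=cv2.imread('pics/w3_scene.png');o=np.zeros((600,1100,3),np.uint8);o[:a.shape[0],:a.shape[1]]=a;o[:b.shape[0],500:500+b.shape[1]]=b[:600,:600];cv2.imwrite('pics/w3.png',cv2.resize(o,(800,436)))
E
```

```text
time: 21.2
tcp_pos: [0.6016, -0.2338, 0.2432]
wrist_force: [0.9, 0.1, -0.3]
scene red 10 [576.8  14.5  83.1] ang -117
scene brass 82 [595.6  46.2  81.4] ang 47 dir 60
top red 7 [575.1  13.   85.6] ang -118
top brass 43 [591.7  42.2  84.9] ang 50 dir 60
```

View pics/w3.png

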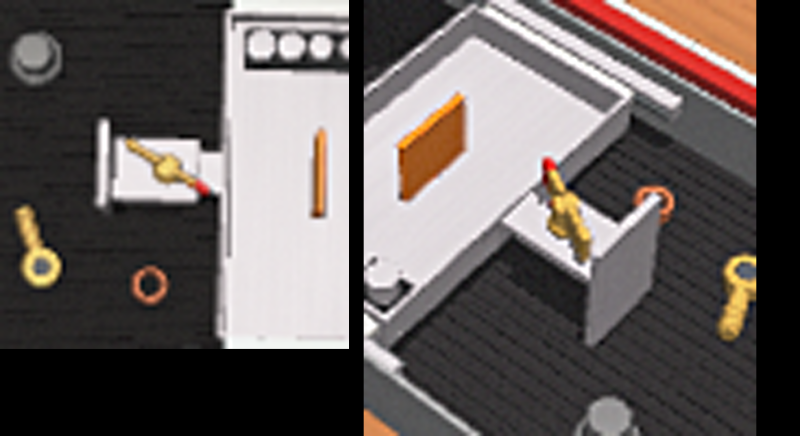

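The red tip (200,187 in the top crop) lies over the dot, with the wing axis at 60°/-120° in both views. The tray is still against its stop and the fittings have not moved. Handing in.

```bash
python3 -c "
from bench import bot
print(bot.hand_in())"
```

```text
the job is handed in; nothing more can be done
None
```

The tray is pushed home and the wing screw is run firmly home with its red tip over the red dot. The fittings near the screw look undisturbed, and the job is handed in at about 21 s, with no verdict returned.

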